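# Close up the laundry canisters

### The job

Lift the long-handled steel scoop out of the round canister and stand it upright in the low square rinse tub, and close both white canisters with the wooden lids that match them, each lid fully home with its plate lying flat on the rim. The small round lid belongs to neither: leave it and the other toiletries where they are, and knock nothing over.

Things in the scene. Friction and masses are not known exactly. Their poses are not given: they have to be found in the camera images.
- round_canister: Loose round open-topped white ceramic canister, 0.5 to 0.85 kg, 100 mm outer diameter, 90 mm high, wall 4 mm (mouth 92 mm wide), floor 5 mm thick. Origin: centre of its underside; z up.
- oblong_canister: Loose rectangular open-topped white ceramic canister, 0.5 to 0.85 kg, outside 80 mm along its x by 108 mm along its y, 90 mm high, wall 4 mm (mouth 72 x 100 mm). Origin: centre of its underside; z up. Its yaw at the start is within 0.5 rad of the world axes, long side across the robot.
- rinse_tub: Loose square open white plastic tub, 0.4 kg, outside 125 x 125 mm, 45 mm high, walls and floor 4 mm; empty. Origin: centre of its underside; x and y along its sides.
- scoop: Loose steel scoop, about 0.12 kg, standing on its flat foot in the round canister: cup 44 mm across, 35 mm high, with an upright flat handle at its side, from the cup's underside to 190 mm above it. Origin: centre of the cup's underside; z up along the handle. Handle centre line 26 mm from the origin towards -x; handle 8 mm thick along x, 14 mm wide along y.
- round_lid: Loose wooden lid for the round canister, right way up: disc 106 mm in diameter, 7 mm thick, over a plug 86 mm in diameter, 8 mm high (lower 4 mm tapered) that drops into the mouth; central cylindrical knob 24 mm in diameter, 24 mm high, top 39 mm above the origin. Origin: centre of the plug's underside; z up. Home: origin 82 mm above the canister's underside.
- oblong_lid: Loose wooden lid for the rectangular canister, right way up: plate 84 (x) x 112 (y) mm, 7 mm thick, over a plug 66 x 94 mm, 8 mm high (lower 4 mm stepped in 4 mm all round); central bar grip 16 (x) x 44 (y) mm, 24 mm high, top 39 mm above the origin. Origin: centre of the plug's underside; z up. Fits either way round. Home: origin 82 mm above the canister's underside.
- small_lid: Spare wooden lid that belongs to neither canister, like the round one but only 72 mm in diameter. To be left alone. Origin: centre of its underside.
- cream_jar: Bystander: small amber jar 38 mm in diameter, 42 mm high, in the row of the canisters and tub. Origin: centre of its underside.
- drops_bottle: Bystander: small amber bottle 34 mm in diameter, 68 mm high, in the row of the canisters and tub. Origin: centre of its underside.
- soap_dish: Bystander: white dish with a soap bar, 85 x 120 mm, 28 mm high. Origin: centre of its underside.
- nail_brush: Bystander: wooden nail brush 45 x 90 mm, 30 mm high. Origin: centre of its underside.
There are look-alikes about, which are no part of the job. Of the things that look like the scoop, take the one that is nearest to the robot's base at the start.

How it is judged (in metres and radians):
On the way:
1. the scoop is lifted clear of the round canister (z of scoop in the frame of round_canister above 0.088 m), for 0.1 s.
At the end, for the whole second after the job is handed in: The scoop stands upright (within 0.15 rad) on the floor of the rinse tub; each canister is upright with its matching lid home: within 3 mm of seated height, 7 mm of centre, tilted under 0.07 rad; all at rest (x of scoop in the frame of rinse_tub between -0.06 and 0.06 m and y of scoop in the frame of rinse_tub between -0.06 and 0.06 m and z of scoop in the frame of rinse_tub below 0.012 m and angle between scoop's own z axis and vertical below 0.15 rad and angle between rinse_tub's own z axis and vertical below 0.1 rad and linear speed of each of scoop, round_lid, oblong_lid below 0.02 m/s and z of round_lid in the frame of round_canister between 0.079 and 0.085 m and horizontal distance between round_lid and round_canister below 0.007 m and angle between each of round_lid, round_canister, oblong_lid, oblong_canister's own z axis and vertical below 0.07 rad and z of oblong_lid in the frame of oblong_canister between 0.079 and 0.085 m and horizontal distance between oblong_lid and oblong_canister below 0.007 m); the robot touches nothing.
It fails at once if a canister or the tub is knocked over (angle between any of round_canister, oblong_canister, rinse_tub's own z axis and vertical above 0.5 rad).
It fails at once if the scoop is dropped or knocked over (angle between scoop's own z axis and vertical above 1 rad).
It fails at once if the small lid is moved more than 30 mm or another bystander more than 40 mm (distance of small_lid from where it was at the start of the episode above 0.03 m or distance of any of cream_jar, drops_bottle, soap_dish, nail_brush from where it was at the start of the episode above 0.04 m).
It fails at once if a small jar or bottle is knocked over (angle between any of cream_jar, drops_bottle's own z axis and vertical above 0.6 rad).
It also fails if it takes over 72 s, if anything falls off the work surface, if the arm or the gripper's body presses on something with over 40 N, if the wrist force passes 120 N, or if a joint passes its speed limit or range.

### The arm

A 6-joint arm with a two-finger parallel gripper is mounted at the origin on the work surface. World frame = base frame: x ahead of the robot, y to its left, z up, the work surface at z = 0. Lengths are in m, angles in degrees, forces in N, time in s.
With the tool pointing down it reaches from about 0.25 to 0.725 m from the base axis. Payload 9.7 kg.
Tool frame: the origin (TCP) lies at the very end of the fingers, on their centre line; the grasp point (between the pads) lies grasp_offset behind it (grasp_offset is the distance from the TCP to the grasp point, in m); z points along the fingers, y is the line along which they close (so a half turn about z gives the same grasp; the last joint's range is limited). The gripper opens to 85 mm and grips with 20 to 120 N. Pads are 22 mm wide; open, the fingers measure 114 mm over their backs; the gripper's body (76 mm by 85 mm) begins 54 mm behind the grasp point. The pads swing forward as they close: fully open they stand 13 mm farther back than shut.
Start: joints at [-64.229, 4.979, 10.078, 95.1, 0, 90], TCP at [0.239, -0.495, 0.231] pointing down, gripper open.
Joint ranges: [-179.16, 179.16], [-48.56, 103.87], [-65.8, 70.77], [-126.05, 130.52], [-82.76, 87.17], [-180, 180]. Speed limits (degrees/s): [127.2, 127.2, 147.25, 180, 180, 180].

### API

Orientations are given as [roll, pitch, yaw] about the fixed x, y, z axes, in that order (R = Rz(yaw) Ry(pitch) Rx(roll)).
In Python, from workcell import get_obs, camera, calibration, job_done, recognise, cut_out, mark_of, grasp_offset gives the robot as it stands.
- The arm moves only by the tool servo_tool, never from a script. Its argument "moves" is a list of rows, each a list of 3 entries, a list of its own where there are three numbers: the turn, a rotation vector about the tool's x, y, z in degrees, then the shift along the tool's x, y, z in m, then the opening in per cent of the stroke, from 0 (shut) to 100 (fully open). In form: [[[ax, ay, az], [x, y, z], claw], ...]. A call has 1 to 12 rows; each row shifts and turns the commanded pose from where the row before left it, along the tool's axes as they then stand; what a row does not reach is not made up. A row lasts 1/10 s, in which the tool goes at most 50 mm and 8.59 degrees, less where a joint would pass 70% of its speed; a pose out of reach is approached as far as the arm can. A call is refused whole if a number of a shift passes 0.05 or a number of a turn 8.59, either way. A call with a gripper value outside its range is refused whole. The fingers move at their own pace and stop on an object; "force" is the grip in N (left out, the last holds). Time passes only in rows, so rows that do not move let the fingers close. It gives the time, the measured TCP pose, the force, the opening and the grip force at its end, in the units of the state.
- get_obs(): the state, without advancing time (a new reading comes with each control period).
- camera(name): name is "scene" or "top"; returns (picture, depth): 420x560x3 uint8, red, green, blue; 420x560 float32, m along the optical axis (not along the pixel's ray), 0 where there is no reading.
- calibration(name): a dict with "camera_matrix" (3x3 intrinsics, pixels), "R" (3x3) and "t" (3): a world point X has camera coordinates R X + t. Camera axes: x right, y down, z forward; pixel columns grow to the right and rows downward; lengths in m; the calibration is good to about 2 mm. A picture is of the moment at which its call begins. calibration takes no time and is no camera call.
- job_done(): hands the job in; it is judged then, once.
Trained networks look in the newest picture that a camera, given by its name, has taken for a name from the list of things; names that differ only in an ending like _2 or _b are one class to them, and where a whole thing is asked for, a point or a joint stands for the part that bears it (a point fixed in the world has none). Each returns a list of dicts, best first, with "score" (0 to 1); they miss things now and then, are a little off and sometimes report something else, mostly with a low value. They report only what shows in the picture. A call takes as long as a camera call. They do not tell look-alikes from the thing itself.
- recognise(name, camera): "xyz" ([x, y, z] in m, in the coordinates of the camera as it stood for that picture, good to about 4 mm: the middle of the surface that is visible of it).
- cut_out(name, camera): "mask" (420x560 bool, what is visible of it).
- mark_of(name, camera): "xyz" ([x, y, z] in m, in the coordinates of the camera as it stood for that picture, good to about 4 mm: a listed point, or the origin of a listed thing).
The state is a dict: "time": time; "q": joint angles; "qd": joint speeds; "joint_efforts": joint torques, N m; "ee_pos": TCP position; "tcp_rot": TCP orientation; "wrist_force": force on the tool from outside, world axes, zero at the start; "torque": the same for the moment, N m; "opening": finger opening in m; "grasp_force": force on a finger pad.
Only numpy, scipy, OpenCV 4.12 (cv2) and the standard library are available. Lean on these libraries where they do the work, as an engineer would, in place of code of your own. Each camera call takes 0.05 s, during which the arm holds its last target. There are 200 camera calls.

## Working session

There is one attempt and no reset: what is moved stays moved. The work goes in short steps, Python scripts to look and compute and a tool call to move; the robot and the scene stay as the last step left them, time stands still between calls to the robot, and variables do not carry over. Pictures are saved under pics/ and viewed, at most 10 in all, crops included, and the job is handed in when it is done.

Besides the shell and the picture viewer there is one more tool, called after "Call:" as name(argument=value, ...), one argument or row to a line, values as JSON. servo_tool: Moves the arm, as the interface text tells. Its arguments: {"type":"object","properties":{"moves":{"type":"array"},"force":{"type":"number"}},"required":["moves"]}

```bash
mkdir -p pics && cat > h.py <<'E'
import numpy as np, cv2
from workcell import *
def world(name, p):
    c=calibration(name); return np.array(c["R"]).T@(np.asarray(p,float)-np.array(c["t"]).ravel())
def pix(name, X):
    c=calibration(name); p=np.array(c["R"])@np.asarray(X,float)+np.array(c["t"]).ravel(); q=np.array(c["camera_matrix"])@p; return q[:2]/q[2]
def cloud(name, d):
    c=calibration(name); K=np.array(c["camera_matrix"]); v,u=np.indices(d.shape)
    P=np.stack([(u-K[0,2])/K[0,0]*d,(v-K[1,2])/K[1,1]*d,d],-1)
    return (P-np.array(c["t"]).ravel())@np.array(c["R"])
E
python3 - <<'E'
from h import *
o=get_obs(); print(o["time"],o["ee_pos"],o["tcp_rot"],o["opening"],grasp_offset)
for n in ("scene","top"):
    im,d=camera(n); cv2.imwrite(f"pics/{n}0.png",im[...,::-1]); np.save(f"{n}0.npy",d); 
    c=calibration(n); print(n,(-np.array(c["R"]).T@np.array(c["t"]).ravel()).round(3),np.array(c["camera_matrix"])[0,0])
for t in "round_canister oblong_canister rinse_tub scoop round_lid oblong_lid small_lid cream_jar drops_bottle soap_dish nail_brush".split():
    for r in mark_of(t,"top"):
        w=world("top",r["xyz"]); print(t,round(r["score"],2),w.round(3),pix("top",w).round())
E
```

```text
0.0 [ 0.23902569 -0.49506964  0.23057343] [-1.79922012e+02 -1.08496086e-03  2.57715845e+01] 0.0853837341784542 0.0187
scene [ 1.108 -0.622  0.668] 394.5646843899683
top [0.264 0.009 1.432] 445.1437209778702
round_canister 0.97 [ 0.607  0.021 -0.001] [268. 198.]
oblong_canister 0.79 [ 0.616 -0.252 -0.002] [349. 191.]
rinse_tub 0.67 [0.612 0.262 0.002] [194. 200.]
scoop 0.71 [ 0.688 -0.117  0.003] [307. 172.]
scoop 0.65 [ 0.632  0.426 -0.002] [145. 198.]
scoop 0.61 [0.614 0.02  0.006] [267. 196.]
round_lid 0.87 [ 0.462 -0.042  0.005] [289. 240.]
oblong_lid 0.82 [ 0.461 -0.218 -0.001] [344. 238.]
oblong_lid 0.32 [ 0.459 -0.04   0.003] [289. 241.]
small_lid 0.6 [0.41  0.214 0.001] [211. 261.]
cream_jar 0.62 [0.611 0.134 0.003] [233. 199.]
drops_bottle 0.56 [ 0.602 -0.129 -0.003] [313. 197.]
drops_bottle 0.56 [ 0.611  0.021 -0.001] [267. 197.]
soap_dish 0.85 [ 0.448  0.442 -0.002] [140. 253.]
nail_brush 0.94 [ 0.453 -0.453 -0.001] [416. 236.]
```

View pics/scene0.png

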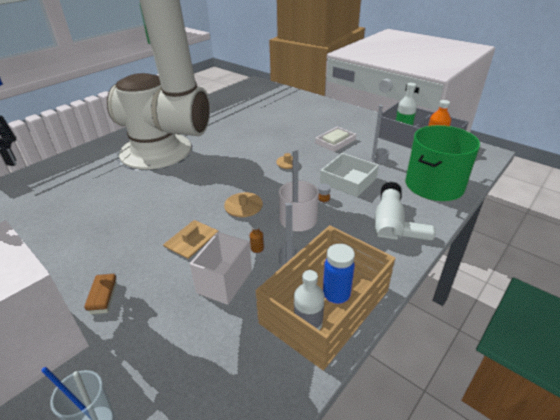

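```bash
python3 - <<'E'
from h import *
im=cv2.imread("pics/top0.png"); cv2.imwrite("pics/top0c.png",cv2.resize(im[140:290,110:430],None,fx=2.5,fy=2.5,interpolation=cv2.INTER_CUBIC))
E
```

```text
(no output)
```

View pics/top0c.png

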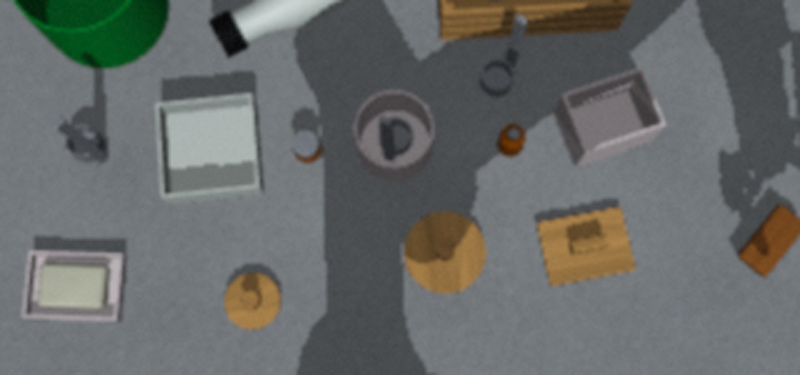

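The top crop (2.5x, origin at full-picture pixel 110,140) shows the round canister at about (393,135) with a scoop inside, the oblong canister at (612,118) and the tub at (208,145). The round lid is at (445,252), the oblong lid at (586,245) and the small lid at (252,300).

There are three scoop candidates in full top pixels: (267,196) in the canister, (307,172) standing free by the crate, and (145,198) standing free on the left. Their distances from the base are about 0.61, 0.70 and 0.76 m. The one in the round canister is nearest and fits the description. I'll confirm it in an enlarged crop and measure.

```bash
cat > meas.py <<'E'
from h import *
def near(P,c,r,z0,z1):
    m=(np.hypot(P[...,0]-c[0],P[...,1]-c[1])<r)&(P[...,2]>z0)&(P[...,2]<z1); return P[m]
def circ(Q):
    A=np.c_[2*Q[:,:2],np.ones(len(Q))]; s=np.linalg.lstsq(A,(Q[:,:2]**2).sum(1),rcond=None)[0]; return s[:2],np.sqrt(s[2]+s[:2]@s[:2])
def rect(Q):
    (c,s,a)=cv2.minAreaRect(Q[:,:2].astype(np.float32)); return np.round(c,4),np.round(s,4),round(a,1)
E
python3 - <<'E'
from meas import *
for n in ("top","scene"):
    P=cloud(n,np.load(n+"0.npy")); print("==",n)
    Q=near(P,(.607,.021),.065,.08,.096); Q=Q[np.hypot(*(Q[:,:2]-[.607,.021]).T)>.035]; print("roundcan",len(Q),circ(Q),rect(Q),Q[:,2].mean())
    Q=near(P,(.616,-.252),.085,.082,.096); print("oblcan",len(Q),rect(Q),Q[:,2].mean())
    Q=near(P,(.612,.262),.105,.036,.052); print("tub",len(Q),rect(Q))
    Q=near(P,(.462,-.042),.07,.009,.022); print("rlid",len(Q),rect(Q),Q[:,2].mean())
    Q=near(P,(.462,-.042),.03,.03,.05); print(" knob",len(Q),Q.mean(0))
    Q=near(P,(.461,-.218),.085,.009,.022); print("olid",len(Q),rect(Q),Q[:,2].mean())
    Q=near(P,(.461,-.218),.04,.03,.05); print(" bar",len(Q),Q.mean(0),rect(Q) if len(Q)>4 else 0)
    for z in (.1,.13,.16,.18):
        Q=near(P,(.614,.02),.06,z,z+.03); 
        if len(Q)>3: print("handle",z,len(Q),Q.mean(0).round(4),rect(Q))
    Q=near(P,(.614,.02),.04,.03,.06); print("cup",len(Q),Q.mean(0) if len(Q) else 0, rect(Q) if len(Q)>4 else 0)
    for nm,c in (("jar",(.611,.134)),("bottle",(.602,-.129)),("small",(.41,.214))):
        Q=near(P,c,.045,.012,.12); print(nm,len(Q),rect(Q),Q[:,2].max())
im=cv2.imread("pics/scene0.png"); a=cv2.resize(im[135:270,230:350],None,fx=4,fy=4,interpolation=cv2.INTER_CUBIC)
im=cv2.imread("pics/top0.png"); b=cv2.resize(im[175:220,245:290],(300,300),interpolation=cv2.INTER_CUBIC)
v=np.zeros((540,780,3),np.uint8); v[:,:480]=a; v[:300,480:]=b; cv2.imwrite("pics/c1.png",v)
E
```

```text
== top
roundcan 162 (array([0.60895541, 0.0184904 ]), np.float64(0.047773895460512666)) (array([0.6085, 0.0189]), array([0.0968, 0.098 ]), 86.4) 0.08914659095293061
oblcan 213 (array([ 0.6184, -0.2559]), array([0.0817, 0.109 ]), 15.7) 0.08892547733202134
tub 272 (array([0.6129, 0.2592]), array([0.1278, 0.1261]), 2.3)
rlid 772 (array([ 0.4639, -0.0396]), array([0.1051, 0.1095]), 39.2) 0.01557767560154209
 knob 45 [ 0.46147602 -0.03735717  0.0390878 ]
olid 807 (array([ 0.4625, -0.2149]), array([0.0911, 0.1435]), 8.6) 0.015307325469774124
 bar 76 [ 0.45917801 -0.21816662  0.03904892] (array([ 0.46  , -0.2191]), array([0.0163, 0.0451]), 7.4)
handle 0.1 13 [0.5886 0.0268 0.1149] (array([0.5884, 0.0271]), array([0.0127, 0.0041]), 86.0)
handle 0.13 12 [0.589  0.026  0.1452] (array([0.5887, 0.0257]), array([0.0065, 0.0126]), 7.7)
handle 0.16 15 [0.5886 0.0278 0.1753] (array([0.5881, 0.0271]), array([0.0149, 0.0063]), 89.8)
handle 0.18 19 [0.5907 0.0274 0.1932] (array([0.5915, 0.0273]), array([0.0128, 0.0078]), 66.1)
cup 39 [0.60918781 0.01410705 0.04069793] (array([0.6119, 0.0177]), array([0
[... 969 characters left out ...]
rray([0.5943, 0.027 ]), array([0.0141, 0.007 ]), 52.4)
handle 0.13 63 [0.5941 0.0266 0.1448] (array([0.5948, 0.0264]), array([0.0142, 0.0071]), 54.4)
handle 0.16 64 [0.5942 0.0262 0.1753] (array([0.5947, 0.0262]), array([0.0139, 0.008 ]), 54.3)
handle 0.18 46 [0.5938 0.0261 0.1904] (array([0.5937, 0.0267]), array([0.0138, 0.0097]), 58.1)
cup 19 [0.59454837 0.02630835 0.05469104] (array([0.5943, 0.0272]), array([0.0154, 0.0051]), 58.1)
jar 185 (array([0.6111, 0.133 ]), array([0.0336, 0.0367]), 59.0) 0.04759280295799911
bottle 258 (array([ 0.6056, -0.1339]), array([0.0329, 0.0269]), 57.3) 0.07082453999411058
small 198 (array([0.4078, 0.2046]), array([0.0481, 0.0692]), 39.1) 0.04390132246531485
```

View pics/c1.png

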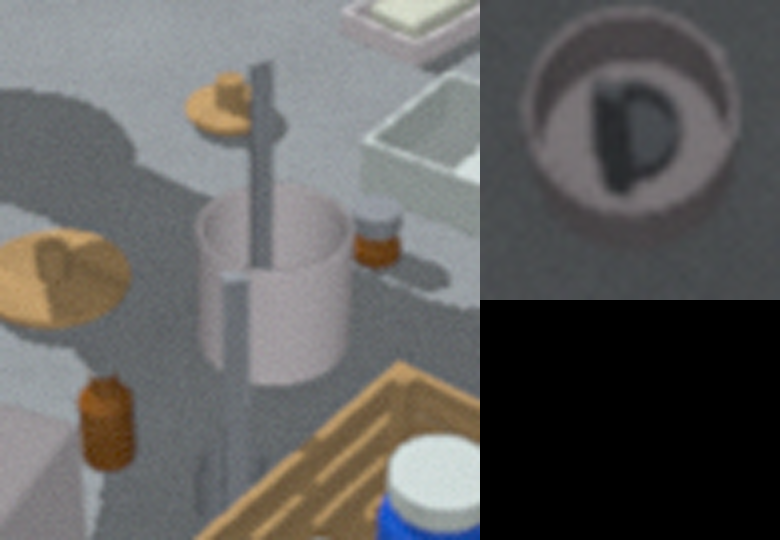

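The crop confirms it: the near scoop stands in the round canister, with its handle at about crop (262,160), the cup's D-shape facing away on the right, and yaw about -36°. The free-standing look-alike's handle at crop (237,380) is in front of the canister. I'll grasp the scoop first.

Call:
servo_tool(
  moves=[
    [[0,0,0],[0.02,-0.0116,0],100],
    [[0,0,0],[0.04,-0.0233,0],100],
    [[0,0,0],[0.04,-0.0233,0],100],
    [[0,0,0],[0.04,-0.0233,0],100],
    [[0,0,0],[0.04,-0.0233,0],100],
    [[0,0,0],[0.04,-0.0233,0],100],
    [[0,0,0],[0.04,-0.0233,0],100],
    [[0,0,0],[0.04,-0.0233,0],100],
    [[0,0,0],[0.04,-0.0233,0],100],
    [[0,0,0],[0.04,-0.0233,0],100],
    [[0,0,0],[0.04,-0.0233,0],100],
    [[0,0,0],[0.04,-0.0233,0],100],
  ],
)

```text
time: 1.85
ee_pos: [0.5377, -0.0522, 0.2315]
tcp_rot: [180.0, -0.0, 25.8]
wrist_force: [0.7, -1.2, 0.4]
opening: 0.0853
grasp_force: 0.0
```

Call:
servo_tool(
  moves=[
    [[0,0,0],[0.04,-0.0233,0],100],
    [[0,0,0],[0.035,-0.02,0],100],
    [[0,0,0],[0.01,-0.006,0],100],
    [[0,0,-7],[0,0,0],100],
    [[0,0,-7],[0,0,0],100],
    [[0,0,-7],[0,0,0],100],
    [[0,0,-7],[0,0,0],100],
    [[0,0,0],[0,0,0],100],
    [[0,0,0],[0,0,0],100],
  ],
)

```text
time: 2.75
ee_pos: [0.5919, 0.0269, 0.2314]
tcp_rot: [180.0, -0.0, 53.5]
wrist_force: [0.3, -0.3, 0.1]
opening: 0.0856
grasp_force: 0.0
```

Call:
servo_tool(
  force=40,
  moves=[
    [[0,0,0],[0,0,0.02],60],
    [[0,0,0],[0,0,0.025],50],
    [[0,0,0],[0,0,0.02],50],
    [[0,0,0],[0,0,0.012],40],
    [[0,0,0],[0,0,0],20],
    [[0,0,0],[0,0,0],10],
    [[0,0,0],[0,0,0],0],
    [[0,0,0],[0,0,0],0],
    [[0,0,0],[0,0,0],0],
    [[0,0,0],[0,0,0],0],
    [[0,0,0],[0,0,0],0],
    [[0,0,0],[0,0,0],0],
  ],
)

```text
time: 3.95
ee_pos: [0.5923, 0.0274, 0.155]
tcp_rot: [179.9, -0.0, 53.8]
wrist_force: [0.1, 1.2, 5.9]
opening: 0.0076
grasp_force: 40.9
```

Call:
servo_tool(
  moves=[
    [[0,0,0],[0,0,-0.005],0],
    [[0,0,0],[0,0,-0.01],0],
    [[0,0,0],[0,0,-0.015],0],
    [[0,0,0],[0,0,-0.015],0],
    [[0,0,0],[0,0,-0.015],0],
    [[0,0,0],[0,0,-0.015],0],
    [[0,0,0],[0,0,-0.015],0],
    [[0,0,0],[0,0,-0.015],0],
    [[0,0,0],[0,0,-0.01],0],
    [[0,0,0],[0,0,-0.005],0],
    [[0,0,0],[0,0,0],0],
    [[0,0,0],[0,0,0],0],
  ],
)

```text
time: 5.15
ee_pos: [0.5919, 0.0273, 0.2737]
tcp_rot: [-180.0, 0.0, 53.8]
wrist_force: [-0.5, 0.2, -1.4]
opening: 0.0074
grasp_force: 40.0
```

```bash
python3 - <<'E'
from meas import *
im,d=camera("scene"); np.save("scene1.npy",d); cv2.imwrite("pics/s1.png",cv2.resize(im[60:300,150:430,::-1],None,fx=2.5,fy=2.5)); P=cloud("scene",d)
o=get_obs(); print(o["ee_pos"],o["opening"],o["grasp_force"])
for z in (.12,.14,.16,.18,.2,.22):
    Q=near(P,(.6,.02),.06,z,z+.02)
    if len(Q)>3: print(z,len(Q),Q.mean(0).round(4),rect(Q))
E
```

```text
[0.59186141 0.02729529 0.27348642] 0.007426967112817538 39.979814887046814
0.12 84 [0.625  0.0037 0.1334] (array([0.6185, 0.0137]), array([0.0415, 0.0394]), 87.8)
0.14 231 [0.6176 0.0121 0.1507] (array([0.6163, 0.0145]), array([0.0411, 0.0469]), 37.8)
0.16 77 [0.6054 0.0225 0.1661] (array([0.6144, 0.0149]), array([0.0432, 0.0435]), 10.2)
0.18 45 [0.5964 0.0269 0.1903] (array([0.5964, 0.0272]), array([0.0125, 0.0076]), 41.8)
0.2 43 [0.5967 0.0267 0.2104] (array([0.5967, 0.0265]), array([0.0124, 0.006 ]), 43.8)
0.22 47 [0.5965 0.0265 0.2303] (array([0.5965, 0.0265]), array([0.0125, 0.0049]), 49.8)
```

View pics/s1.png

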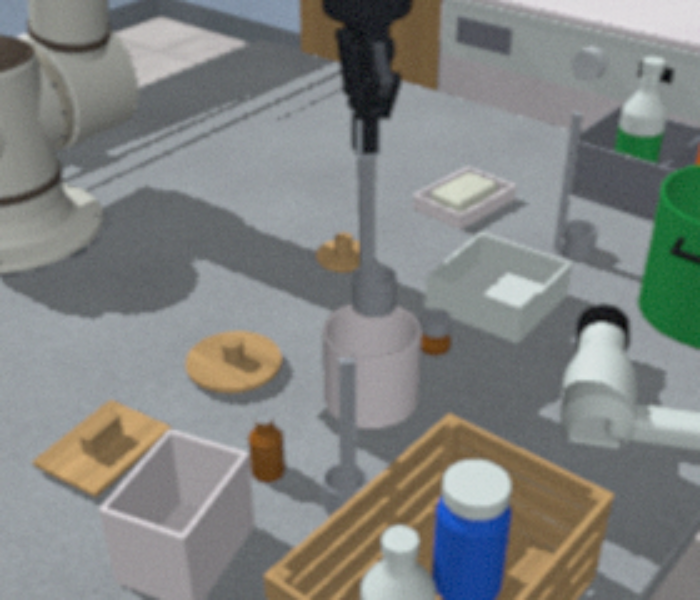

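The scoop hangs upright, clear of the canister, with its cup at about crop (375,290) and the tub to the right at (497,285). I'll carry it over the tub.

Call:
servo_tool(
  moves=[
    [[0,0,0],[0.01,-0.0073,0],0],
    [[0,0,0],[0.02,-0.01465,0],0],
    [[0,0,0],[0.02,-0.01465,0],0],
    [[0,0,0],[0.02,-0.01465,0],0],
    [[0,0,0],[0.02,-0.01465,0],0],
    [[0,0,0],[0.02,-0.01465,0],0],
    [[0,0,0],[0.02,-0.01465,0],0],
    [[0,0,0],[0.02,-0.01465,0],0],
    [[0,0,0],[0.02,-0.01465,0],0],
    [[0,0,0],[0.02,-0.01465,0],0],
    [[0,0,0],[0.01,-0.0073,0],0],
    [[0,0,0],[0,0,0],0],
  ],
)

```text
time: 6.4
ee_pos: [0.5916, 0.2769, 0.2734]
tcp_rot: [-180.0, 0.1, 53.9]
wrist_force: [0.6, -0.7, -2.1]
opening: 0.0077
grasp_force: 40.0
```

Call:
servo_tool(
  moves=[
    [[0,0,0],[0,0,0.01],0],
    [[0,0,0],[0,0,0.015],0],
    [[0,0,0],[0,0,0.015],0],
    [[0,0,0],[0,0,0.015],0],
    [[0,0,0],[0,0,0.015],0],
    [[0,0,0],[0,0,0.015],0],
    [[0,0,0],[0,0,0.01],0],
    [[0,0,0],[0,0,0.008],0],
    [[0,0,0],[0,0,0.007],0],
    [[0,0,0],[0,0,0],0],
    [[0,0,0],[0,0,0],0],
  ],
)

```text
time: 7.5
ee_pos: [0.5922, 0.2752, 0.1647]
tcp_rot: [180.0, -0.0, 53.8]
wrist_force: [0.5, -0.1, -0.5]
opening: 0.0075
grasp_force: 40.0
```

```bash
python3 - <<'E'
from meas import *
im,d=camera("scene"); P=cloud("scene",d)
o=get_obs(); print(o["ee_pos"],o["wrist_force"],o["opening"],o["grasp_force"])
Q=near(P,(.613,.26),.105,.036,.052);print(rect(Q))
Q=near(P,(.613,.26),.06,.02,.055);print(rect(Q))
for z in (.01,.06,.08,.1,.12):
    Q=near(P,(.6,.27),.05,z,z+.02)
    if len(Q)>3: print(z,len(Q),Q.mean(0).round(4),rect(Q))
E
```

```text
[0.59226675 0.27526504 0.16492273] [-0.05163961  0.08681379 -1.3846596 ] 0.007109544011040081 39.95486497879028
(array([0.6133, 0.2599]), array([0.1272, 0.1309]), 2.4)
(array([0.6142, 0.2624]), array([0.1046, 0.102 ]), 50.0)
0.01 86 [0.5977 0.2594 0.0222] (array([0.5979, 0.2817]), array([0.0767, 0.089 ]), 81.4)
0.06 31 [0.5967 0.276  0.0701] (array([0.5963, 0.2758]), array([0.0149, 0.0097]), 26.8)
0.08 30 [0.5964 0.2752 0.0904] (array([0.5958, 0.2753]), array([0.0142, 0.0069]), 54.4)
0.1 34 [0.5963 0.2754 0.1098] (array([0.5957, 0.2754]), array([0.0152, 0.01  ]), 26.7)
0.12 30 [0.5963 0.2743 0.1305] (array([0.5965, 0.2742]), array([0.0131, 0.0082]), 43.9)
```

Call:
servo_tool(
  moves=[
    [[0,0,0],[0,0,0.004],0],
    [[0,0,0],[0,0,0.003],0],
    [[0,0,0],[0,0,0.002],0],
    [[0,0,0],[0,0,0.001],0],
    [[0,0,0],[0,0,0.0005],0],
    [[0,0,0],[0,0,0.0005],0],
    [[0,0,0],[0,0,0],0],
  ],
)

```text
time: 8.25
ee_pos: [0.5921, 0.2754, 0.154]
tcp_rot: [180.0, -0.1, 53.8]
wrist_force: [-1.3, 0.5, 5.2]
opening: 0.0074
grasp_force: 40.8
```

Call:
servo_tool(
  moves=[
    [[0,0,0],[0,0,0],12],
    [[0,0,0],[0,0,0],14],
    [[0,0,0],[0,0,0],20],
    [[0,0,0],[0,0,0],30],
    [[0,0,0],[0,0,0],40],
    [[0,0,0],[0,0,-0.01],45],
    [[0,0,0],[0,0,-0.02],45],
    [[0,0,0],[0,0,-0.03],45],
    [[0,0,0],[0,0,-0.03],45],
    [[0,0,0],[0,0,-0.01],45],
    [[0,0,0],[0,0,0],45],
  ],
)

```text
time: 9.35
ee_pos: [0.5926, 0.2755, 0.2554]
tcp_rot: [179.9, -0.2, 53.8]
wrist_force: [0.1, -0.1, -0.7]
opening: 0.0383
grasp_force: 0.0
```

```bash
python3 - <<'E'
from meas import *
o=get_obs(); print(o["ee_pos"],o["opening"])
im,d=camera("scene"); P=cloud("scene",d)
for z in (.06,.1,.14,.17,.19):
    Q=near(P,(.6,.27),.05,z,z+.02)
    if len(Q)>3: print(z,len(Q),Q.mean(0).round(4),rect(Q))
E
```

```text
[0.59264655 0.27549015 0.25537537] 0.038317504052280064
0.06 31 [0.5973 0.2768 0.0702] (array([0.597 , 0.2774]), array([0.013, 0.007]), 36.3)
0.1 33 [0.5969 0.2758 0.1104] (array([0.5979, 0.2751]), array([0.0132, 0.0099]), 36.9)
0.14 36 [0.5966 0.2766 0.1499] (array([0.5972, 0.2765]), array([0.0144, 0.0099]), 36.8)
0.17 38 [0.5968 0.2765 0.1808] (array([0.5969, 0.2769]), array([0.0148, 0.0096]), 36.3)
0.19 18 [0.596  0.2771 0.1948] (array([0.5956, 0.2775]), array([0.0131, 0.0089]), 44.6)
```

```bash
python3 - <<'E'
from meas import *
for n in ("top","scene"):
    im,d=camera(n); np.save(n+"2.npy",d); P=cloud(n,d); print("==",n)
    Q=near(P,(.609,.019),.065,.083,.096); Q=Q[np.hypot(*(Q[:,:2]-[.607,.021]).T)>.035]; print("roundcan",len(Q),circ(Q),rect(Q),Q[:,2].mean())
    Q=near(P,(.463,-.039),.062,.011,.019); print("rlid",len(Q),cv2.minEnclosingCircle(Q[:,:2].astype(np.float32)),Q.mean(0),rect(Q))
    Q=near(P,(.463,-.039),.03,.036,.045); print(" knob",len(Q),cv2.minEnclosingCircle(Q[:,:2].astype(np.float32)),Q.mean(0))
    for nm,c in (("rlid",Q.mean(0)),):print(pix(n,c))
E
```

```text
== top
roundcan 148 (array([0.60913071, 0.01858614]), np.float64(0.047630119398592276)) (array([0.6084, 0.019 ]), array([0.0967, 0.0981]), 86.9) 0.08964174030766446
rlid 639 ((0.46230775117874146, -0.038017403334379196), 0.05285455286502838) [ 0.46171411 -0.03793729  0.01545035] (array([ 0.4623, -0.0378]), array([0.1027, 0.1034]), 86.9)
 knob 32 ((0.4619506001472473, -0.0371287539601326), 0.011573323048651218) [ 0.46186652 -0.03794824  0.03978433]
[288.2505131  238.96733416]
== scene
roundcan 301 (array([0.61071824, 0.01892107]), np.float64(0.047780042058755696)) (array([0.6103, 0.0193]), array([0.0986, 0.101 ]), 55.4) 0.089278111666087
rlid 623 ((0.46157121658325195, -0.037090711295604706), 0.05506591126322746) [ 0.46802956 -0.04149787  0.01685205] (array([ 0.4632, -0.0364]), array([0.1023, 0.1076]), 45.9)
 knob 46 ((0.4632229804992676, -0.0362916961312294), 0.012481803074479103) [ 0.4643707  -0.03777146  0.04008816]
[242.89181264 196.71110555]
```

Call:
servo_tool(
  moves=[
    [[0,0,0],[-0.0165,0.004,0],45],
    [[0,0,0],[-0.033,0.0081,0],50],
    [[0,0,0],[-0.033,0.0081,0],60],
    [[0,0,0],[-0.033,0.0081,0],60],
    [[0,0,0],[-0.033,0.0081,0],60],
    [[0,0,0],[-0.033,0.0081,0],60],
    [[0,0,0],[-0.033,0.0081,0],60],
    [[0,0,0],[-0.033,0.0081,0],60],
    [[0,0,0],[-0.033,0.0081,0],60],
    [[0,0,0],[-0.033,0.0081,0],60],
    [[0,0,0],[-0.0165,0.004,0],60],
    [[0,0,0],[0,0,0],60],
  ],
)

```text
time: 10.7
ee_pos: [0.4612, -0.0403, 0.2523]
tcp_rot: [-179.9, 0.1, 53.6]
wrist_force: [1.0, 0.4, 0.1]
opening: 0.0512
grasp_force: 0.0
```

Call:
servo_tool(
  moves=[
    [[0,0,0],[0.0027,-0.001,0.015],60],
    [[0,0,0],[0,0,0.03],60],
    [[0,0,0],[0,0,0.03],60],
    [[0,0,0],[0,0,0.03],60],
    [[0,0,0],[0,0,0.03],60],
    [[0,0,0],[0,0,0.03],60],
    [[0,0,0],[0,0,0.025],60],
    [[0,0,0],[0,0,0.02],60],
    [[0,0,0],[0,0,0.014],60],
    [[0,0,0],[0,0,0.006],60],
    [[0,0,0],[0,0,0],60],
    [[0,0,0],[0,0,0],60],
  ],
)

```text
time: 11.9
ee_pos: [0.4636, -0.0359, 0.024]
tcp_rot: [180.0, -0.0, 53.8]
wrist_force: [0.6, -0.0, 0.5]
opening: 0.0513
grasp_force: 0.0
```

Call:
servo_tool(
  force=40,
  moves=[
    [[0,0,0],[-0.002,0,0.003],60],
    [[0,0,0],[0,0,0.003],50],
    [[0,0,0],[0,0,0],40],
    [[0,0,0],[0,0,0],30],
    [[0,0,0],[0,0,0],20],
    [[0,0,0],[0,0,0],10],
    [[0,0,0],[0,0,0],0],
    [[0,0,0],[0,0,0],0],
    [[0,0,0],[0,0,0],0],
    [[0,0,0],[0,0,0],0],
  ],
)

```text
time: 12.9
ee_pos: [0.4621, -0.0377, 0.0175]
tcp_rot: [180.0, -0.0, 53.8]
wrist_force: [-1.3, -0.7, 5.0]
opening: 0.0226
grasp_force: 39.6
```

Call:
servo_tool(
  moves=[
    [[0,0,0],[0,0,-0.004],0],
    [[0,0,0],[0,0,-0.012],0],
    [[0,0,0],[0,0,-0.02],0],
    [[0,0,0],[0,0,-0.02],0],
    [[0,0,0],[0,0,-0.02],0],
    [[0,0,0],[0,0,-0.02],0],
    [[0,0,0],[0,0,-0.012],0],
    [[0,0,0],[0,0,-0.004],0],
    [[0,0,0],[0,0,0],0],
  ],
)

```text
time: 13.8
ee_pos: [0.462, -0.0377, 0.1295]
tcp_rot: [180.0, -0.0, 53.8]
wrist_force: [0.2, -0.0, -1.2]
opening: 0.0223
grasp_force: 39.2
```

Call:
servo_tool(
  moves=[
    [[0,0,0],[0.0083,0.0054,0],0],
    [[0,0,0],[0.0165,0.0107,0],0],
    [[0,0,0],[0.0165,0.0107,0],0],
    [[0,0,0],[0.0165,0.0107,0],0],
    [[0,0,0],[0.0165,0.0107,0],0],
    [[0,0,0],[0.0165,0.0107,0],0],
    [[0,0,0],[0.0165,0.0107,0],0],
    [[0,0,0],[0.0165,0.0107,0],0],
    [[0,0,0],[0.0083,0.0054,0],0],
    [[0,0,0],[0,0,0],0],
    [[0,0,0],[0,0,0],0],
  ],
)

```text
time: 14.9
ee_pos: [0.6086, 0.0182, 0.1286]
tcp_rot: [-179.9, 0.1, 53.8]
wrist_force: [-0.2, 0.5, -1.0]
opening: 0.0223
grasp_force: 39.3
```

```bash
python3 - <<'E'
from meas import *
print({k:np.round(get_obs()[k],4) for k in("ee_pos","tcp_rot","wrist_force","opening","grasp_force")})
for n in ("top","scene"):
    im,d=camera(n); np.save(n+"3.npy",d); P=cloud(n,d); print("==",n)
    Q=near(P,(.61,.0188),.065,.112,.135); print("disc",len(Q),cv2.minEnclosingCircle(Q[:,:2].astype(np.float32)),rect(Q),Q.mean(0))
    A=np.c_[Q[:,:2],np.ones(len(Q))]; 
    Q=near(P,(.61,.0188),.065,.121,.13); A=np.c_[Q[:,:2],np.ones(len(Q))]; print("plane",np.linalg.lstsq(A,Q[:,2],rcond=None)[0][:2])
    Q=near(P,(.61,.0188),.054,.02,.09); print("canbody",len(Q),rect(Q))
    if n=="scene": cv2.imwrite("pics/s3.png",cv2.resize(im[120:280,200:390,::-1],None,fx=3,fy=3))
E
```

```text
{'ee_pos': array([0.6086, 0.0182, 0.1286]), 'tcp_rot': array([-1.799358e+02,  5.670000e-02,  5.377610e+01]), 'wrist_force': array([-0.2114,  0.5295, -1.0381]), 'opening': np.float64(0.0223), 'grasp_force': np.float64(39.3231)}
== top
disc 0 ((0.0, 0.0), 0.0) (array([0., 0.]), array([0., 0.]), 0.0) [nan nan nan]
plane [0. 0.]
canbody 0 (array([0., 0.]), array([0., 0.]), 0.0)
== scene
disc 713 ((0.6100334525108337, 0.017871839925646782), 0.05453261733055115) (array([0.6115, 0.0155]), array([0.1037, 0.101 ]), 30.9) [0.61683902 0.00844252 0.12821225]
plane [-0.01084842  0.01357069]
canbody 960 (array([0.6104, 0.0181]), array([0.0973, 0.101 ]), 63.3)<stdin>:5: RuntimeWarning: Mean of empty slice.
  ret = um.true_divide(
```

View pics/s3.png

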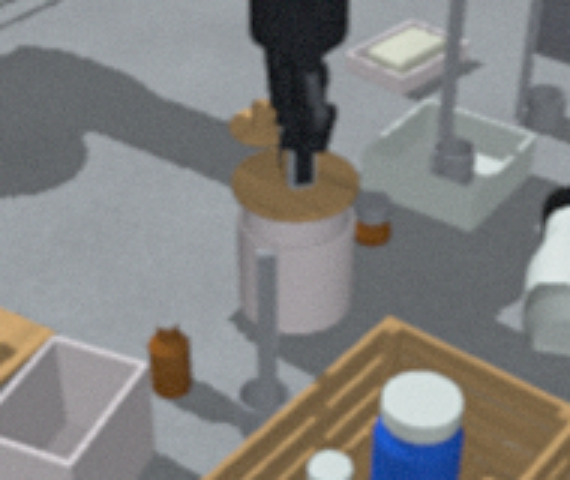

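The lid is level over the round canister at crop (295,185), and the scoop stands in the tub at (453,160). I'll lower the lid.

Call:
servo_tool(
  moves=[
    [[0,0,0],[0,0,0.006],0],
    [[0,0,0],[0,0,0.007],0],
    [[0,0,0],[0,0,0.005],0],
    [[0,0,0],[0,0,0.003],0],
    [[0,0,0],[0,0,0.002],0],
    [[0,0,0],[0,0,0.002],0],
    [[0,0,0],[0,0,0],0],
  ],
)

```text
time: 15.7
ee_pos: [0.6091, 0.0182, 0.1041]
tcp_rot: [-180.0, 0.0, 53.8]
wrist_force: [-0.4, -0.0, -0.6]
opening: 0.0223
grasp_force: 39.3
```

Call:
servo_tool(
  moves=[
    [[0,0,0],[0,0,0.001],0],
    [[0,0,0],[0,0,0.001],0],
    [[0,0,0],[0,0,0.001],0],
    [[0,0,0],[0,0,0.001],0],
    [[0,0,0],[0,0,0.0005],0],
    [[0,0,0],[0,0,0],0],
  ],
)

```text
time: 16.3
ee_pos: [0.6091, 0.0182, 0.0997]
tcp_rot: [-180.0, 0.0, 53.8]
wrist_force: [-0.6, 0.3, -0.9]
opening: 0.0225
grasp_force: 39.4
```

Call:
servo_tool(
  moves=[
    [[0,0,0],[0,0,0.0005],0],
    [[0,0,0],[0,0,0.0005],0],
    [[0,0,0],[0,0,0.0005],0],
    [[0,0,0],[0,0,0],0],
  ],
)

```text
time: 16.7
ee_pos: [0.6092, 0.0182, 0.0996]
tcp_rot: [179.9, -0.0, 53.8]
wrist_force: [-3.0, 0.1, 8.0]
opening: 0.0227
grasp_force: 40.1
```

Contact came at the seated height. I'll release and rise.

Call:
servo_tool(
  moves=[
    [[0,0,0],[0,0,-0.0005],30],
    [[0,0,0],[0,0,0],35],
    [[0,0,0],[0,0,0],45],
    [[0,0,0],[0,0,0],55],
    [[0,0,0],[0,0,0],60],
    [[0,0,0],[0,0,-0.01],60],
    [[0,0,0],[0,0,-0.02],60],
    [[0,0,0],[0,0,-0.03],60],
    [[0,0,0],[0,0,-0.03],60],
    [[0,0,0],[0,0,-0.03],60],
    [[0,0,0],[0,0,-0.01],60],
    [[0,0,0],[0,0,0],60],
  ],
)

```text
time: 17.9
ee_pos: [0.6098, 0.0183, 0.2307]
tcp_rot: [179.9, -0.1, 53.8]
wrist_force: [0.8, 0.9, 0.1]
opening: 0.0514
grasp_force: 0.0
```

```bash
python3 - <<'E'
from meas import *
print(get_obs()["ee_pos"],get_obs()["opening"])
for n in ("top","scene"):
    im,d=camera(n); np.save(n+"4.npy",d); P=cloud(n,d); print("==",n)
    Q=near(P,(.61,.0188),.06,.09,.105)
    if len(Q): print("disc",len(Q),cv2.minEnclosingCircle(Q[:,:2].astype(np.float32)),Q.mean(0),"plane",np.linalg.lstsq(np.c_[Q[:,:2],np.ones(len(Q))],Q[:,2],rcond=None)[0][:2])
    Q=near(P,(.61,.0188),.054,.02,.088); print("canbody",len(Q),rect(Q) if len(Q) else 0)
    Q=near(P,(.6185,-.2556),.085,.084,.096); print("oblcan",len(Q),rect(Q))
    Q=near(P,(.461,-.218),.076,.011,.020); print("olid",len(Q),rect(Q))
    Q=near(P,(.461,-.218),.04,.036,.046); print(" bar",len(Q),Q.mean(0),rect(Q))
E
```

```text
[0.60977582 0.0183081  0.23065047] 0.05138939065187553
== top
canbody 0 0
oblcan 186 (array([ 0.6182, -0.2566]), array([0.0807, 0.1101]), 15.8)
olid 730 (array([ 0.4598, -0.2188]), array([0.0841, 0.1118]), 7.6)
 bar 66 [ 0.45931446 -0.21821535  0.04017554] (array([ 0.4593, -0.2183]), array([0.0163, 0.0438]), 6.3)
== scene
disc 779 ((0.6101626753807068, 0.01810992881655693), 0.05388488620519638) [0.61608781 0.01175946 0.09899386] plane [-0.01020424  0.01088319]
canbody 653 (array([ 6.257e-01, -5.000e-04]), array([0.0998, 0.0537]), 37.9)
oblcan 541 (array([ 0.6179, -0.2549]), array([0.0826, 0.1108]), 15.9)
olid 909 (array([ 0.4596, -0.2179]), array([0.089 , 0.1131]), 8.6)
 bar 99 [ 0.46196497 -0.21889273  0.0399516 ] (array([ 0.4604, -0.2173]), array([0.0183, 0.0445]), 6.5)
```

Call:
servo_tool(
  moves=[
    [[0,0,0],[-0.0155,0.001,0],60],
    [[0,0,0],[-0.031,0.0021,0],60],
    [[0,0,0],[-0.031,0.0021,0],60],
    [[0,0,0],[-0.031,0.0021,0],60],
    [[0,0,0],[-0.031,0.0021,0],60],
    [[0,0,0],[-0.031,0.0021,0],60],
    [[0,0,0],[-0.031,0.0021,0],60],
    [[0,0,0],[-0.031,0.0021,0],60],
    [[0,0,0],[-0.031,0.0021,0],60],
    [[0,0,0],[-0.0155,0.001,0],60],
  ],
)

```text
time: 19.0
ee_pos: [0.457, -0.2197, 0.2275]
tcp_rot: [-179.9, 0.0, 53.7]
wrist_force: [-0.0, 0.4, -0.1]
opening: 0.0514
grasp_force: 0.0
```

Call:
servo_tool(
  moves=[
    [[0,0,-4],[0,0,0.01],60],
    [[0,0,-8],[0,0,0.02],60],
    [[0,0,-8],[0,0,0.02],60],
    [[0,0,-8],[0,0,0.02],60],
    [[0,0,-8],[0,0,0.02],60],
    [[0,0,-8],[0,0,0.02],60],
    [[0,0,0],[0,0,0.02],60],
    [[0,0,0],[0,0,0.02],60],
    [[0,0,0],[0,0,0.01],60],
    [[0,0,0],[0,0,0],60],
  ],
)

```text
time: 20.0
ee_pos: [0.4577, -0.2176, 0.0668]
tcp_rot: [-179.8, -0.1, 97.7]
wrist_force: [-0.7, 0.5, -0.0]
opening: 0.051
grasp_force: 0.0
```

Call:
servo_tool(
  moves=[
    [[0,0,0],[0,0.002,0.01],60],
    [[0,0,0],[0,0,0.015],60],
    [[0,0,0],[0,0,0.012],60],
    [[0,0,0],[0,0,0.005],60],
    [[0,0,0],[0,0,0],60],
    [[0,0,0],[0,0,0],60],
  ],
)

```text
time: 20.6
ee_pos: [0.4615, -0.2177, 0.027]
tcp_rot: [180.0, 0.0, 97.8]
wrist_force: [1.3, 0.1, 0.6]
opening: 0.0513
grasp_force: 0.0
```

Call:
servo_tool(
  force=40,
  moves=[
    [[0,0,0],[0,-0.001,0.004],60],
    [[0,0,0],[0,0,0.005],50],
    [[0,0,0],[0,0,0],40],
    [[0,0,0],[0,0,0],30],
    [[0,0,0],[0,0,0],20],
    [[0,0,0],[0,0,0],10],
    [[0,0,0],[0,0,0],0],
    [[0,0,0],[0,0,0],0],
    [[0,0,0],[0,0,0],0],
    [[0,0,0],[0,0,0],0],
    [[0,0,0],[0,0,0],0],
  ],
)

```text
time: 21.7
ee_pos: [0.4606, -0.2179, 0.018]
tcp_rot: [180.0, 0.0, 97.8]
wrist_force: [0.2, 0.2, 4.0]
opening: 0.0151
grasp_force: 39.7
```

Call:
servo_tool(
  moves=[
    [[0,0,0],[0,0,-0.004],0],
    [[0,0,0],[0,0,-0.012],0],
    [[0,0,0],[0,0,-0.02],0],
    [[0,0,0],[0,0,-0.02],0],
    [[0,0,0],[0,0,-0.02],0],
    [[0,0,0],[0,0,-0.02],0],
    [[0,0,0],[0,0,-0.012],0],
    [[0,0,0],[0,0,-0.004],0],
    [[0,0,0],[0,0,0],0],
  ],
)

```text
time: 22.6
ee_pos: [0.4605, -0.2179, 0.13]
tcp_rot: [180.0, 0.0, 97.8]
wrist_force: [0.2, 1.0, -1.7]
opening: 0.0153
grasp_force: 39.1
```

Call:
servo_tool(
  moves=[
    [[0,0,0],[-0.0037,0.0094,0],0],
    [[0,0,0],[-0.0074,0.0189,0],0],
    [[0,0,0],[-0.0074,0.0189,0],0],
    [[0,0,0],[-0.0074,0.0189,0],0],
    [[0,0,0],[-0.0074,0.0189,0],0],
    [[0,0,0],[-0.0074,0.0189,0],0],
    [[0,0,0],[-0.0074,0.0189,0],0],
    [[0,0,0],[-0.0074,0.0189,0],0],
    [[0,0,0],[-0.0037,0.0094,0],0],
    [[0,0,-4],[0,0,0],0],
    [[0,0,-4],[0,0,0],0],
    [[0,0,0],[0,0,0],0],
  ],
)

```text
time: 23.8
ee_pos: [0.6183, -0.2559, 0.128]
tcp_rot: [-179.9, -0.1, 105.8]
wrist_force: [0.3, 0.6, -0.5]
opening: 0.0151
grasp_force: 39.2
```

```bash
python3 - <<'E'
from meas import *
print({k:np.round(get_obs()[k],4) for k in("ee_pos","tcp_rot","wrist_force","opening","grasp_force")})
for n in ("top","scene"):
    im,d=camera(n); np.save(n+"5.npy",d); P=cloud(n,d); print("==",n)
    Q=near(P,(.618,-.2556),.08,.117,.132); print("plate",len(Q),rect(Q) if len(Q) else 0)
    Q=near(P,(.618,-.2556),.08,.122,.132)
    if len(Q): print("plane",np.linalg.lstsq(np.c_[Q[:,:2],np.ones(len(Q))],Q[:,2],rcond=None)[0][:2])
    Q=near(P,(.618,-.2556),.08,.02,.089); print("canbody",len(Q),rect(Q) if len(Q) else 0)
    Q=near(P,(.61,.0188),.06,.09,.105); print("rdisc",len(Q),cv2.minEnclosingCircle(Q[:,:2].astype(np.float32)) if len(Q) else 0)
    if n=="scene": cv2.imwrite("pics/s5.png",cv2.resize(im[120:320,130:390,::-1],None,fx=2.5,fy=2.5))
E
```

```text
{'ee_pos': array([ 0.6183, -0.2559,  0.128 ]), 'tcp_rot': array([-1.799077e+02, -7.580000e-02,  1.058363e+02]), 'wrist_force': array([ 0.258 ,  0.6409, -0.5129]), 'opening': np.float64(0.0151), 'grasp_force': np.float64(39.2424)}
== top
plate 183 (array([ 0.6327, -0.2093]), array([0.0393, 0.0768]), 62.1)
plane [-0.00391018  0.01040472]
canbody 94 (array([ 0.6118, -0.2052]), array([0.0608, 0.0176]), 5.2)
rdisc 831 ((0.6106035113334656, 0.01790541037917137), 0.05337165668606758)
== scene
plate 1205 (array([ 0.6201, -0.256 ]), array([0.0859, 0.1129]), 15.9)
plane [-0.01032724  0.00654112]
canbody 1564 (array([ 0.6189, -0.2549]), array([0.0828, 0.1114]), 15.1)
rdisc 774 ((0.6103696227073669, 0.016841283068060875), 0.05457717925310135)
```

View pics/s5.png

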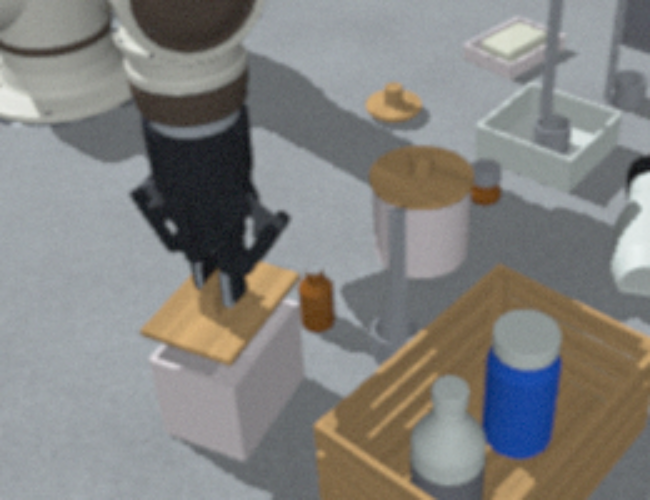

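The oblong lid is level and square over its canister at crop (222,310), and the round lid sits flat at (420,175). I'll lower the oblong lid.

Call:
servo_tool(
  moves=[
    [[0,0,0],[0,-0.0005,0.006],0],
    [[0,0,0],[0,0,0.007],0],
    [[0,0,0],[0,0,0.005],0],
    [[0,0,0],[0,0,0.003],0],
    [[0,0,0],[0,0,0.002],0],
    [[0,0,0],[0,0,0.0015],0],
    [[0,0,0],[0,0,0],0],
  ],
)

```text
time: 24.6
ee_pos: [0.6176, -0.2561, 0.1052]
tcp_rot: [-180.0, -0.0, 105.8]
wrist_force: [0.1, 0.6, -0.7]
opening: 0.0153
grasp_force: 39.2
```

Call:
servo_tool(
  moves=[
    [[0,0,0],[0,0,0.001],0],
    [[0,0,0],[0,0,0.001],0],
    [[0,0,0],[0,0,0.001],0],
    [[0,0,0],[0,0,0],0],
  ],
)

```text
time: 25.0
ee_pos: [0.6176, -0.2561, 0.1021]
tcp_rot: [-180.0, -0.0, 105.8]
wrist_force: [0.9, 0.0, -1.4]
opening: 0.015
grasp_force: 39.2
```

Call:
servo_tool(
  moves=[
    [[0,0,0],[0,0,0.001],0],
    [[0,0,0],[0,0,0.0008],0],
    [[0,0,0],[0,0,0.0005],0],
    [[0,0,0],[0,0,0.0005],0],
    [[0,0,0],[0,0,0],0],
  ],
)

```text
time: 25.5
ee_pos: [0.6176, -0.2562, 0.1001]
tcp_rot: [180.0, 0.0, 105.8]
wrist_force: [-2.1, 1.0, 4.9]
opening: 0.0152
grasp_force: 39.9
```

Call:
servo_tool(
  moves=[
    [[0,0,0],[0,0,0.0004],0],
    [[0,0,0],[0,0,0],22],
    [[0,0,0],[0,0,0],30],
    [[0,0,0],[0,0,0],45],
    [[0,0,0],[0,0,0],50],
    [[0,0,0],[0,0,0],50],
    [[0,0,0],[0,0,-0.01],50],
    [[0,0,0],[0,0,-0.02],50],
    [[0,0,0],[0,0,-0.03],50],
    [[0,0,0],[0,0,-0.03],50],
    [[0,0,0],[0,0,-0.03],50],
    [[0,0,0],[0,0,0],50],
  ],
)

```text
time: 26.7
ee_pos: [0.6187, -0.2566, 0.225]
tcp_rot: [179.7, 0.3, 105.8]
wrist_force: [1.0, -0.7, 0.4]
opening: 0.0427
grasp_force: 0.0
```

Call:
servo_tool(
  moves=[
    [[0,0,0],[-0.01,-0.015,0],50],
    [[0,0,0],[-0.02,-0.03,0],50],
    [[0,0,0],[-0.02,-0.03,0],50],
    [[0,0,0],[-0.02,-0.03,0],50],
    [[0,0,0],[-0.02,-0.03,0],50],
    [[0,0,0],[-0.02,-0.03,0],50],
    [[0,0,0],[-0.02,-0.03,0],50],
    [[0,0,0],[-0.02,-0.03,0],50],
    [[0,0,0],[-0.01,-0.015,0],50],
    [[0,0,0],[0,0,0],50],
  ],
)

```text
time: 27.7
ee_pos: [0.4279, -0.477, 0.2184]
tcp_rot: [-180.0, -0.1, 105.6]
wrist_force: [0.2, 0.6, 0.5]
opening: 0.0429
grasp_force: 0.0
```

```bash
python3 - <<'E'
from meas import *
print({k:np.round(get_obs()[k],4) for k in("time","ee_pos","wrist_force","opening")})
pl=lambda Q:np.linalg.lstsq(np.c_[Q[:,:2],np.ones(len(Q))],Q[:,2],rcond=None)[0][:2].round(3)
for n in ("top","scene"):
    im,d=camera(n); P=cloud(n,d); print("==",n)
    Q=near(P,(.618,-.2556),.08,.09,.105); print("oplate",len(Q),rect(Q),Q[:,2].mean(),pl(Q))
    Q=near(P,(.618,-.2556),.08,.02,.085); print("ocan",len(Q),rect(Q) if len(Q) else 0)
    Q=near(P,(.61,.0188),.06,.09,.105); print("rdisc",len(Q),cv2.minEnclosingCircle(Q[:,:2].astype(np.float32)),Q[:,2].mean(),pl(Q))
    for z in (.07,.13,.18):
        Q=near(P,(.6,.27),.05,z,z+.015); print("handle",z,len(Q),Q.mean(0).round(4) if len(Q) else 0)
    Q=near(P,(.613,.26),.105,.036,.052);print("tub",rect(Q))
    if n=="scene": cv2.imwrite("pics/s6.png",cv2.resize(im[100:320,130:410,::-1],None,fx=2.5,fy=2.5))
E
```

```text
{'time': np.float64(27.7), 'ee_pos': array([ 0.4279, -0.477 ,  0.2184]), 'wrist_force': array([0.2328, 0.6341, 0.5411]), 'opening': np.float64(0.0429)}
== top
oplate 858 (array([ 0.6194, -0.2565]), array([0.0849, 0.1133]), 16.3) 0.09754642500199517 [ 0. -0.]
ocan 221 (array([ 0.588 , -0.2453]), array([0.1336, 0.0652]), 69.8)
rdisc 827 ((0.6097029447555542, 0.017584973946213722), 0.05311957746744156) 0.09757208322541419 [0.006 0.   ]
handle 0.07 4 [0.5908 0.2739 0.0794]
handle 0.13 5 [0.5914 0.2721 0.1374]
handle 0.18 13 [0.5935 0.2761 0.1898]
tub (array([0.6129, 0.2595]), array([0.127 , 0.1268]), 3.3)
== scene
oplate 1405 (array([ 0.6199, -0.2555]), array([0.0857, 0.1152]), 15.7) 0.09863150893814213 [-0.009  0.005]
ocan 1276 (array([ 0.6479, -0.2653]), array([0.1356, 0.0666]), 70.0)
rdisc 775 ((0.6093418002128601, 0.017635775730013847), 0.05495525896549225) 0.09895318709959464 [-0.01   0.014]
handle 0.07 21 [0.5969 0.2758 0.078 ]
handle 0.13 25 [0.5968 0.2768 0.1371]
handle 0.18 29 [0.5967 0.2766 0.1869]
tub (array([0.613 , 0.2597]), array([0.1267, 0.1306]), 2.9)
```

View pics/s6.png

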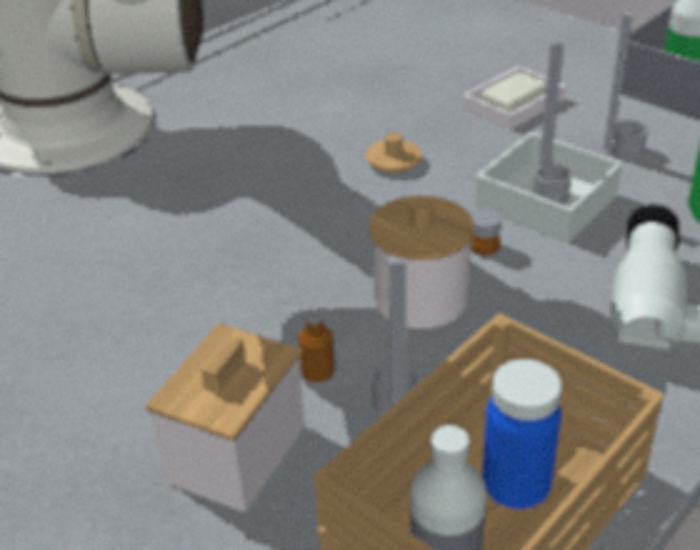

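Both lids lie flat on their canisters, at crop (222,375) and (420,225). The scoop stands upright in the tub at (550,120), and nothing else has moved. I'll hand in.

```bash
python3 -c "
from workcell import *
print(job_done())"
```

```text
the job is handed in; nothing more can be done
None
```

I handed the job in after about 28 s of the 72 s allowed: the scoop stands upright in the rinse tub, both lids sit flat and centred on their matching canisters, and nothing was knocked over; the judge's verdict was not shown.

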